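# Hang the canape shelf and put out the filled cones

## Robot

A 6-joint arm with a two-finger parallel gripper is mounted at the origin on the work surface. World frame = base frame: x ahead of the robot, y to its left, z up, the work surface at z = 0. Lengths are in m, angles in rad, forces in N, time in s.
With the tool pointing down it reaches from about 0.25 to 0.725 m from the base axis. Payload 4 kg.
Tool frame: the origin (TCP) lies on the front face of the gripper's body, between the roots of the fingers; the fingertips stand 73 mm ahead of it and the grasp point (between the pads) lies 54 mm ahead of it; z points along the fingers, y is the line along which they close (so a half turn about z gives the same grasp; the last joint's range is limited). The gripper opens to 85 mm and grips with 20 to 120 N. Pads are 22 mm wide; open, the fingers measure 114 mm over their backs; the gripper's body (76 mm by 85 mm) begins 54 mm behind the grasp point. The pads swing forward as they close: fully open they stand 13 mm farther back than shut.
Start: joints at [1.134, 0.241, 0.005, 1.335, 0, 1.571], TCP at [0.212, 0.453, 0.304] pointing down, gripper open.
Joint ranges: [-2.72, 2.72], [-1.05, 1.87], [-1.09, 1.28], [-1.99, 2.15], [-1.42, 1.44], [-3.14, 3.14]. Speed limits (rad/s): [2.79, 2.79, 3.14, 3.14, 3.14, 3.14].

## Interface

Orientations are given as a unit quaternion [x, y, z, w].
In Python, from workcell import bot gives the robot as it stands. The module is installed in compiled form; this text tells all that it offers.
- The arm moves only by the tool step_arm, never from a script. Its argument "rows" is a list of rows, each a list of 2 entries, a list of its own where there are three numbers: the shift along the tool's x, y, z in mm, then the turn about the tool's z in degrees. A call has 1 to 12 rows; each row is the pose to reach, as a shift and turn from the pose commanded when the call began, along the tool's axes at that moment; what a row does not reach only later rows make up. A row lasts 1/8 s, in which the tool goes at most 62.5 mm and 10.7 degrees, less where a joint would pass 70% of its speed; a pose out of reach is approached as far as the arm can. A call with a gripper value outside its range is refused whole. "claw" is the gripper's target within -1 to 1 (shut at 1, half-way at 0, fully open at -1), set as the call begins (left out, the last holds). The fingers move at their own pace and stop on an object; the grip force is fixed at half the most. Time passes only in rows, so rows that repeat a pose let the fingers close. It gives the time, the measured TCP pose, the force, the opening and the grip force at its end, in the units of the state.
- bot.get_obs(): the state, without advancing time (a new reading comes with each control period).
- bot.camera(name): name is "scene" or "top" or "wrist"; returns (picture, depth): 480x640x3 uint8, red, green, blue; 480x640 float32, m along the optical axis (not along the pixel's ray), 0 where there is no reading.
- bot.camera_params(name): a dict with "fx", "fy", "cx", "cy" (pixels), "pose" (4x4, takes a point from camera to world coordinates). Camera axes: x right, y up, looking along -z (the intrinsics and any distortion apply to the point x, -y, -z); pixel columns grow to the right and rows downward; lengths in m; the calibration is good to about 2 mm. A picture is of the moment at which its call begins: read the wrist's pose just before it. camera_params takes no time and is no camera call; for the wrist camera it gives the pose at the moment of the call.
- bot.job_done(): hands the job in; it is judged then, once.
Trained networks look in the newest picture that a camera, given by its name, has taken for a name from the list of things; names that differ only in an ending like _2 or _b are one class to them, and where a whole thing is asked for, a point or a joint stands for the part that bears it (a point fixed in the world has none). Each returns a list of dicts, best first, with "score" (0 to 1); they miss things now and then, are a little off and sometimes report something else, mostly with a low value. They report only what shows in the picture. A call takes as long as a camera call. They do not tell look-alikes from the thing itself.
- bot.trace(target, camera): "pixels" (480x640 bool, what is visible of it) and "uv" ([column, row] in pixels, amid what is visible of it).
The state is a dict: "clock": time; "joint_pos": joint angles; "joint_vel": joint speeds; "tau": joint torques, N m; "eef_pos": TCP position; "tool_rot": TCP orientation; "ft_force": force on the tool from outside, world axes, zero at the start; "ft_torque": the same for the moment, N m; "grip_width": finger opening in m; "grasp_force": force on a finger pad.
Only numpy, scipy, OpenCV 4.12 (cv2) and the standard library are available. Lean on these libraries where they do the work, as an engineer would, in place of code of your own. Each camera call takes 0.05 s, during which the arm holds its last target. There are 200 camera calls.

## Task

Set up the canape display: lift the case's clear hood fully back to its stop, and hang the empty green shelf on the slotted upright by putting both claws through the slots and pressing it down until it is fully home. Then take every filled cone out of the case and stand it upright on the hung shelf's wooden tray, and last lower the hood gently until the case is closed. Move the hood gently in both directions, and leave the bowl, bottle and cup where they are.

Things in the scene. Friction and masses are not known exactly. Their poses are not given: they have to be found in the camera images.
- upright: fixed aluminium slotted upright, 142 high, hollow. Origin on the counter under the middle of its front face; the face is the plane x = 0 of its frame, 90 wide (y), 4 thick, looking to its own -x. Base plate 12 high, from x -20 to 70.
- upright_slots (a point): point on the upright's front face midway between the two slots at the height of their lower edges, 100 up. The slots are 22 either side of it (y), each 15 wide and 32 high (100 to 132 up). Behind the face a sprung catch bar crosses 13 below: a claw going down behind the face meets it with about 6 mm still to go and must be pressed past it with some 8 to 15 N.
- shelf: loose display shelf, 350 g, wooden tray in a green frame. Origin: middle of the lower edge of its back plate's rear face; x points out through the back (into the upright once hung), z up; it starts flat on the counter. Tray x -175 to -4, y -57 to 57, floor top z 5, rim 3 thick, top z 13. Back plate 90 wide, 75 high, 4 thick. Good places for cones: x -65 and -135, y -30 and 30.
- shelf_rib (a point): top edge of the green rib along the middle of the shelf: the handle, 8 thick (y), from x -100 to -4, top at z 70; grip it here, 70 in front of the back face, near the centre of mass, from above. To press the shelf home, push down on its top near the back plate.
- shelf_claws (a point): midway between the lower tips of the two steel claws, 22 either side of it (y), each 9 wide. Shelf frame: necks z 55 to 65, out to x 9.5; tongues x 5.5 to 9.5, hanging to z 39. To hang: shelf square, its origin 64 above the upright's, push until the back plate meets the face (x = 0), then down 19. Home: necks rest on the slots' lower edges, origin 45 above the upright's.
- case: fixed low wooden case, 145 (x) by 180 (y), walls 6 thick with rim at 20, floor top at 6. Origin: centre of its underside. Its hood is hinged along the +x rim and opens upward. The cones stand in two rows, about 63 apart in x and 84 apart in y.
- hood (a joint): angle of the clear hood in rad: 0 closed, grows as it opens, stop at 1.6 (fully back). Friction hinge: it stays where it is left. Move it slower than about 1 rad/s.
- hood_bar (a point): middle of the hood's dark grip bar: round, diameter 10, 100 long, parallel to the hinge, 40 in front of the hood's front panel (75 high, 180 wide), held at its two ends. Closed, it is 71 above the counter, 185 in front of the hinge line and 50 above it. The bar can be pinched from above all the way round.
- hood_hinge (a point): middle of the hood's hinge line, which runs along the case's y axis.
- cone1: filled wafer cone (orange) in a brass-coloured stand, one piece, 72 high, about 60 g: round foot diameter 44, 10 thick; straight sleeve diameter 28 from 10 to 45 high (grasp it, about 40 high); above it the cone, diameter 31 at the rim, with cream. Origin: centre of its underside, z up through the cone. Starts upright in the case; may be absent.
- cone2: filled wafer cone (green) in a brass-coloured stand, one piece, 72 high, about 60 g: round foot diameter 44, 10 thick; straight sleeve diameter 28 from 10 to 45 high (grasp it, about 40 high); above it the cone, diameter 31 at the rim, with cream. Origin: centre of its underside, z up through the cone. Starts upright in the case; may be absent.
- cone3: filled wafer cone (black) in a brass-coloured stand, one piece, 72 high, about 60 g: round foot diameter 44, 10 thick; straight sleeve diameter 28 from 10 to 45 high (grasp it, about 40 high); above it the cone, diameter 31 at the rim, with cream. Origin: centre of its underside, z up through the cone. Starts upright in the case; may be absent.
- cone4: filled wafer cone (terracotta) in a brass-coloured stand, one piece, 72 high, about 60 g: round foot diameter 44, 10 thick; straight sleeve diameter 28 from 10 to 45 high (grasp it, about 40 high); above it the cone, diameter 31 at the rim, with cream. Origin: centre of its underside, z up through the cone. Starts upright in the case; may be absent.
- dip_bowl: blue dip bowl, diameter 90, 45 high, a bystander. Origin: centre of its underside.
- sauce_bottle: yellow sauce bottle with red cap, diameter 54, 150 high, a bystander. Origin: centre of its underside.
- spoon_cup: white cup, diameter 72, 50 high, a bystander. Origin: centre of its underside.
Mind the look-alikes: they are no part of the job. What is shaped like the shelf but turquoise or yellow is not meant. What is shaped like the upright but purple is not meant.

How it is judged:
On the way, in this order (a step that is already met when the one before it is completed fails the run):
1. the shelf is hung and pressed fully home and the hood is back at its stop, with the cones still in the case (z of shelf in the frame of upright between 0.041 and 0.048 m and x of shelf in the frame of upright between -0.006 and 0.004 m and y of shelf in the frame of upright between -0.007 and 0.007 m and angle between the x axis of shelf and the x axis of upright, either way round below 0.09 rad and angle between shelf's own z axis and vertical below 0.09 rad and value of joint hood above 1.45 rad and horizontal distance between each of cone1, cone2, cone3, cone4 and case below 0.11 m), for 0.2 s.
2. every cone stands upright on the hung shelf, the hood still open (z of shelf in the frame of upright between 0.041 and 0.048 m and x of shelf in the frame of upright between -0.006 and 0.004 m and y of shelf in the frame of upright between -0.007 and 0.007 m and angle between the x axis of shelf and the x axis of upright, either way round below 0.09 rad and angle between shelf's own z axis and vertical below 0.09 rad and value of joint hood above 0.8 rad and x of cone1 in the frame of shelf between -0.17 and -0.005 m and y of cone1 in the frame of shelf between -0.054 and 0.054 m and z of cone1 in the frame of shelf between -0.001 and 0.01 m and angle between each of cone1, cone2, cone3, cone4's own z axis and vertical below 0.15 rad and x of cone2 in the frame of shelf between -0.17 and -0.005 m and y of cone2 in the frame of shelf between -0.054 and 0.054 m and z of cone2 in the frame of shelf between -0.001 and 0.01 m and x of cone3 in the frame of shelf between -0.17 and -0.005 m and y of cone3 in the frame of shelf between -0.054 and 0.054 m and z of cone3 in the frame of shelf between -0.001 and 0.01 m and x of cone4 in the frame of shelf between -0.17 and -0.005 m and y of cone4 in the frame of shelf between -0.054 and 0.054 m and z of cone4 in the frame of shelf between -0.001 and 0.01 m), for 0.2 s.
At the end, for the whole second after the job is handed in: the shelf is fully home on the upright (origin 41 to 48 mm above the upright's origin, back plate within 6 mm of the face, square within 0.09 rad), every cone present stands on the tray's floor within 0.15 rad of upright and at rest, and the hood is closed (below 0.05 rad) (z of shelf in the frame of upright between 0.041 and 0.048 m and x of shelf in the frame of upright between -0.006 and 0.004 m and y of shelf in the frame of upright between -0.007 and 0.007 m and angle between the x axis of shelf and the x axis of upright, either way round below 0.09 rad and angle between shelf's own z axis and vertical below 0.09 rad and x of cone1 in the frame of shelf between -0.17 and -0.005 m and y of cone1 in the frame of shelf between -0.054 and 0.054 m and z of cone1 in the frame of shelf between -0.001 and 0.01 m and angle between each of cone1, cone2, cone3, cone4's own z axis and vertical below 0.15 rad and x of cone2 in the frame of shelf between -0.17 and -0.005 m and y of cone2 in the frame of shelf between -0.054 and 0.054 m and z of cone2 in the frame of shelf between -0.001 and 0.01 m and x of cone3 in the frame of shelf between -0.17 and -0.005 m and y of cone3 in the frame of shelf between -0.054 and 0.054 m and z of cone3 in the frame of shelf between -0.001 and 0.01 m and x of cone4 in the frame of shelf between -0.17 and -0.005 m and y of cone4 in the frame of shelf between -0.054 and 0.054 m and z of cone4 in the frame of shelf between -0.001 and 0.01 m and linear speed of each of cone1, cone2, cone3, cone4, shelf below 0.03 m/s and value of joint hood below 0.05 rad); the robot touches nothing.
It fails at once if the hood is slammed: faster than 2 rad/s close to its closed or open stop ((value of joint hood below 0.3 rad and velocity of joint hood below -2 rad/s) or (value of joint hood above 1.3 rad and velocity of joint hood above 2 rad/s)).
It fails at once if the bowl, bottle or cup is moved by more than 30 mm (distance of any of dip_bowl, sauce_bottle, spoon_cup from where it was at the start of the episode above 0.03 m).
Of cone1, cone2, cone3, cone4 only 2 to 4 are there at a start; the rules pass over those that are not, and their reading is None.
At some moment in a run one of shelf may be knocked a few centimetres aside while the robot is not near it.
Once in a run the grip may slacken for a moment while it holds something.
It also fails if it takes over 210 s, if anything falls off the work surface, if the arm or the gripper's body presses on something with over 40 N, if the wrist force passes 120 N, or if a joint passes its speed limit or range.

## Working session

There is one attempt and no reset: what is moved stays moved. The work goes in short steps, Python scripts to look and compute and a tool call to move; the robot and the scene stay as the last step left them, time stands still between calls to the robot, and variables do not carry over. Pictures are saved under pics/ and viewed, at most 15 in all, crops included, and the job is handed in when it is done.

Besides the shell and the picture viewer there is one more tool, called after ">>>" as name(argument=value, ...), one argument or row to a line, values as JSON. step_arm: Moves the arm, as the interface text tells. Its arguments: {"type":"object","properties":{"rows":{"type":"array"},"claw":{"type":"number"}},"required":["rows"]}

```bash
mkdir -p pics
cat > h.py <<'E'
from workcell import bot
import numpy as np, cv2
from scipy.spatial.transform import Rotation as R
def cloud(name):
    im,d=bot.camera(name); p=bot.camera_params(name)
    v,u=np.mgrid[0:480,0:640]
    c=np.stack([(u-p['cx'])/p['fx']*d,-(v-p['cy'])/p['fy']*d,-d],-1)
    T=np.array(p['pose']); w=c@T[:3,:3].T+T[:3,3]
    w[d==0]=np.nan
    return im,w
def save(im,n): cv2.imwrite('pics/'+n,im[:,:,::-1])
def st():
    o=bot.get_obs(); print('t',round(o['clock'],2),'p',np.round(o['eef_pos'],4),'R\n',np.round(R.from_quat(o['tool_rot']).as_matrix(),3),'F',np.round(o['ft_force'],1),'w',round(o['grip_width'],4),'g',round(o['grasp_force'],1)); return o
E
python3 - <<'E'
from h import *
st()
ims=[]
for n in('scene','top'):
    im,w=cloud(n); ims.append(im); np.save(n+'.npy',w)
    for t in ['upright','shelf','case','hood','hood_bar','cone1','cone2','cone3','cone4','dip_bowl','sauce_bottle','spoon_cup']:
        for r in bot.trace(t,n)[:4]:
            if r['score']<.3: continue
            q=w[r['pixels']]; q=q[~np.isnan(q[:,0])]
            print(n,t,round(r['score'],2),np.round(r['uv']),r['pixels'].sum(),np.round(np.median(q,0),3) if len(q) else None, np.round(np.percentile(q,[2,98],0),3).tolist() if len(q) else None)
save(ims[0],'scene.png');save(ims[1],'top.png')
E
```

```text
t 0.0 p [0.2113 0.4526 0.303 ] R
 [[-0.906  0.423 -0.001]
 [ 0.423  0.906 -0.002]
 [ 0.    -0.002 -1.   ]] F [-0.1  0.2 -0.7] w 0.0851 g 0.0
scene upright 0.93 [171. 207.] 2383 [ 0.258 -0.247  0.067] [[0.198, -0.317, 0.005], [0.278, -0.18, 0.142]]
scene upright 0.81 [274. 302.] 4797 [ 0.667 -0.023  0.047] [[0.594, -0.092, 0.001], [0.699, 0.047, 0.142]]
scene shelf 0.93 [443. 283.] 3970 [0.633 0.354 0.007] [[0.55, 0.287, 0.003], [0.734, 0.416, 0.073]]
scene shelf 0.92 [365. 236.] 2143 [0.468 0.23  0.014] [[0.326, 0.172, 0.001], [0.507, 0.293, 0.075]]
scene shelf 0.68 [449. 214.] 2268 [0.373 0.475 0.008] [[0.302, 0.409, 0.003], [0.488, 0.534, 0.074]]
scene case 0.75 [169. 267.] 6725 [ 0.523 -0.228  0.094] [[0.394, -0.309, 0.001], [0.58, -0.131, 0.098]]
scene hood 0.95 [172. 256.] 4033 [ 0.514 -0.223  0.096] [[0.401, -0.309, 0.031], [0.575, -0.131, 0.098]]
scene cone1 0.65 [194. 279.] 384 [ 0.539 -0.18   0.026] [[0.52, -0.2, 0.009], [0.548, -0.163, 0.065]]
scene cone2 0.65 [194. 279.] 384 [ 0.539 -0.18   0.026] [[0.52, -0.2, 0.009], [0.548, -0.163, 0.065]]
scene cone3 0.65 [194. 279.] 3
[... 924 characters left out ...]
.] 3703 [0.639 0.348 0.005] [[0.55, 0.284, -0.0], [0.731, 0.413, 0.072]]
top case 0.88 [483. 257.] 7596 [ 0.491 -0.213  0.095] [[0.392, -0.308, 0.007], [0.572, -0.132, 0.099]]
top hood 0.7 [484. 258.] 7100 [ 0.493 -0.215  0.095] [[0.393, -0.307, 0.037], [0.572, -0.132, 0.099]]
top hood_bar 0.84 [483. 259.] 7427 [ 0.492 -0.216  0.095] [[0.392, -0.309, 0.02], [0.573, -0.132, 0.099]]
top dip_bowl 0.57 [462. 152.] 1120 [ 0.756 -0.184  0.022] [[0.706, -0.218, 0.003], [0.786, -0.138, 0.046]]
top sauce_bottle 0.65 [303. 140.] 815 [0.732 0.178 0.096] [[0.72, 0.154, 0.008], [0.755, 0.204, 0.151]]
top spoon_cup 0.96 [393. 132.] 805 [ 0.796 -0.025  0.025] [[0.752, -0.054, 0.001], [0.818, 0.008, 0.051]]
```

View pics/scene.png

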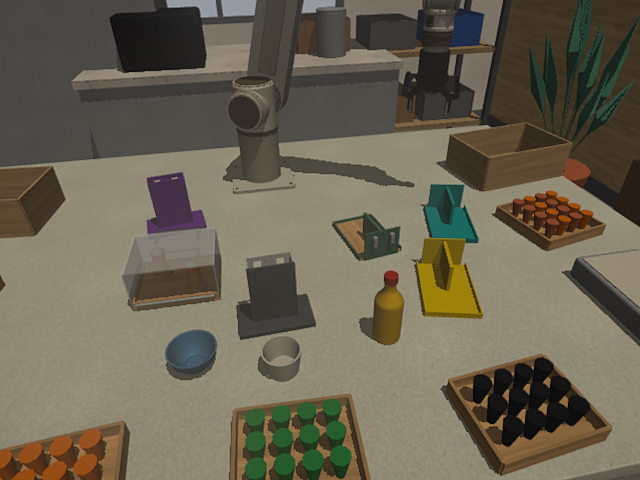

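View pics/top.png

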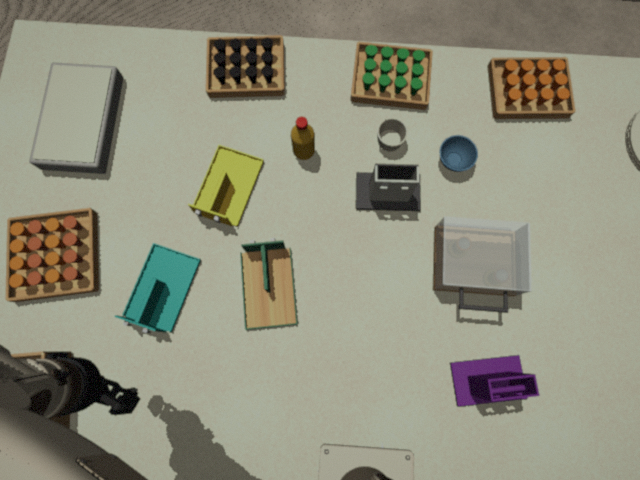

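The scene view shows the grey upright at about (274,300), the green shelf at (367,236), and the closed case at (172,267). The purple upright and the turquoise and yellow shelves are decoys. In the top view, +x is up and +y is left, and both the upright face and the hood bar face the robot. Next I'll measure poses from depth.

Run:
```python
from h import *
def rect(q,n):
    r=cv2.minAreaRect((q[:,:2]*1000).astype(np.float32)); print(n,len(q),np.round(r[0],1),np.round(r[1],1),round(r[2],1),'z',np.round(np.median(q[:,2]),3))
for n in('top','scene'):
    w=np.load(n+'.npy').reshape(-1,3); w=w[~np.isnan(w[:,0])]
    X,Y,Z=w.T
    def sel(x0,x1,y0,y1,z0,z1): return w[(X>x0)&(X<x1)&(Y>y0)&(Y<y1)&(Z>z0)&(Z<z1)]
    rect(sel(.57,.72,-.1,.07,.135,.15),'upright top')
    rect(sel(.57,.72,-.12,.07,.008,.016),'upright base')
    rect(sel(.3,.55,.15,.31,.065,.08),'shelf rib+plate top')
    rect(sel(.3,.482,.15,.31,.06,.08),'rib')
    rect(sel(.3,.52,.15,.31,.008,.02),'shelf rim')
    rect(sel(.34,.385,-.32,-.12,.06,.08),'bar')
    rect(sel(.3,.6,-.35,-.1,.088,.11),'hood roof')
    rect(sel(.3,.6,-.35,-.1,.008,.025),'case rim')
```

```text
upright top 320 [648.5 -23.7] [41.4 89.6] 1.9 z 0.141
upright base 1046 [653.9 -24.1] [ 90.7 149.4] 2.5 z 0.012
shelf rib+plate top 298 [468.3 228.8] [109.4  83.1] 33.7 z 0.07
rib 161 [441.4 238.5] [83.2  8.3] 9.5 z 0.069
shelf rim 475 [411.7 233.6] [172.4 114.3] 9.7 z 0.012
bar 0 [0. 0.] [0. 0.] 0.0 z nan
hood roof 6037 [ 503.3 -222.5] [182.  146.1] 89.3 z 0.095
case rim 202 [ 432.7 -221. ] [316.1 111.2] 51.0 z 0.016
upright top 462 [648.1 -22.4] [44.1 89.8] 2.9 z 0.14
upright base 1563 [654.9 -21.6] [ 92.4 150. ] 2.2 z 0.012
shelf rib+plate top 276 [463.4 258.4] [ 83.4 108.5] 75.7 z 0.07
rib 110 [441.3 239.4] [79.2 10.7] 8.1 z 0.069
shelf rim 372 [411.9 235.5] [179.  116.2] 9.4 z 0.013
bar 1 [ 384.9 -241.4] [0. 0.] 0.0 z 0.074
hood roof 3452 [ 502.  -220.7] [180.6 151.6] 89.6 z 0.096
case rim 1107 [ 506.1 -220.5] [180.7 156.5] 89.9 z 0.018
  return _methods._mean(a, axis=axis, dtype=dtype,
  ret = ret.dtype.type(ret / rcount)
```

```bash
cat >> h.py <<'E'
def go(x,y,z,yaw):
    "shift (mm, tool axes) and turn (deg) to bring the TCP to x,y,z with tool y at world angle yaw (mod 180)"
    o=bot.get_obs(); M=R.from_quat(o['tool_rot']).as_matrix()
    d=M.T@(np.array([x,y,z])-o['eef_pos'])*1000
    cur=np.degrees(np.arctan2(M[1,1],M[0,1])); t=-((yaw-cur+90)%180-90)
    print('GO',np.round(d,1),'turn',round(t,1),'curyaw',round(cur,1),'j6',round(o['joint_pos'][5],2))
E
python3 -c "
from h import *
go(.390,-.222,.25,0)"
```

```text
GO [-447.3 -536.2   53.9] turn 65.0 curyaw 65.0 j6 1.57
```

>>> step_arm(
  rows=[
    [[-447,-536,53],65],
    [[-447,-536,53],65],
    [[-447,-536,53],65],
    [[-447,-536,53],65],
    [[-447,-536,53],65],
    [[-447,-536,53],65],
    [[-447,-536,53],65],
    [[-447,-536,53],65],
    [[-447,-536,53],65],
    [[-447,-536,53],65],
    [[-447,-536,53],65],
    [[-447,-536,53],65],
  ],
  claw=0.3,
)

```text
clock: 2.8
eef_pos: [0.3902, -0.225, 0.2504]
tool_rot: [0.709, 0.705, -0.0, 0.0]
ft_force: [0.3, 0.5, 0.7]
grip_width: 0.0296
grasp_force: 0.0
```

>>> step_arm(
  rows=[
    [[0,0,0],0],
    [[0,0,0],0],
    [[0,0,0],0],
    [[0,0,0],0],
  ],
)

```text
clock: 3.3
eef_pos: [0.3899, -0.2207, 0.2513]
tool_rot: [0.707, 0.708, 0.0, 0.0]
ft_force: [0.5, -0.6, 0.4]
grip_width: 0.03
grasp_force: 0.0
```

Run:
```python
from h import *
st(); im,w=cloud('wrist'); save(im,'w1.png'); np.save('w1.npy',w)
q=w[(w[...,0]<.42)&(w[...,2]>.04)&(w[...,2]<.09)]
print(len(q)); r=cv2.minAreaRect((q[:,:2]*1000).astype(np.float32)); print(r, np.percentile(q,[5,50,95],0))
go(.390,-.222,.125,0)
```

```text
t 3.3 p [ 0.3899 -0.2207  0.2513] R
 [[-0.001  1.     0.   ]
 [ 1.     0.001 -0.   ]
 [-0.     0.    -1.   ]] F [ 0.5 -0.6  0.4] w 0.03 g 0.0
7559
((322.8382873535156, -231.27261352539062), (210.37356567382812, 102.04227447509766), 8.951675415039062) [[ 0.25077693 -0.28286576  0.04507399]
 [ 0.26266033 -0.23274433  0.07464986]
 [ 0.40674973 -0.1741509   0.08684522]]
GO [-1.000e+00  1.000e-01  1.262e+02] turn 0.1 curyaw 0.1 j6 1.05
```

View pics/w1.png

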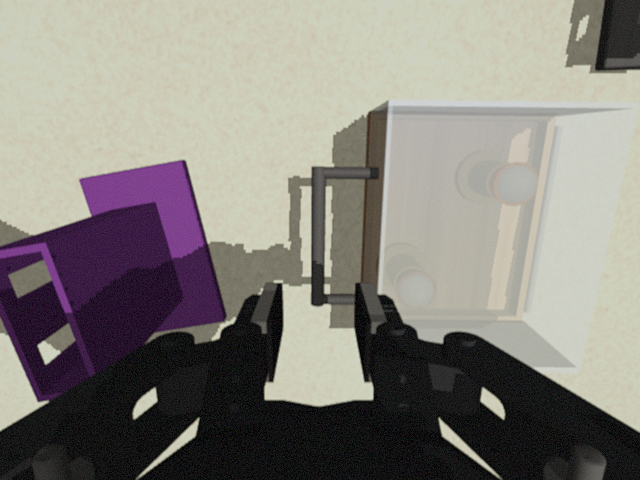

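The wrist view shows the bar as a vertical strip at column 318, rows 168–305. Two cones are visible under the hood, near (510,183) and (412,288).

Run:
```python
from h import *
w=np.load('w1.npy')
for v in (180,200,220,240,260): 
  q=w[v,312:326]; q=q[q[:,2]>.055]; print(v,np.round(q.mean(0),4),np.round(q[:,2].max(),4))
```

```text
180 [ 0.3895 -0.1781  0.0757] 0.0767
200 [ 0.3895 -0.1915  0.0758] 0.0775
220 [ 0.3895 -0.2054  0.0753] 0.0765
240 [ 0.3892 -0.2195  0.0756] 0.0766
260 [ 0.3892 -0.2341  0.0758] 0.0772
```

>>> step_arm(
  rows=[
    [[-1,-1,50],0],
    [[-1,-1,90],0],
    [[-1,-1,115],0],
    [[-1,-1,126],0],
    [[-1,-1,126],0],
  ],
)

```text
clock: 3.98
eef_pos: [0.3889, -0.2225, 0.125]
tool_rot: [0.707, 0.707, -0.0, -0.0]
ft_force: [0.1, -0.9, 0.9]
grip_width: 0.0302
grasp_force: 0.0
```

>>> step_arm(
  rows=[
    [[0,0,0],0],
    [[0,0,0],0],
    [[0,0,0],0],
    [[0,0,0],0],
  ],
  claw=1,
)

```text
clock: 4.47
eef_pos: [0.3893, -0.2231, 0.1261]
tool_rot: [0.707, 0.707, 0.0, 0.001]
ft_force: [-2.1, 0.0, 6.3]
grip_width: 0.0077
grasp_force: 58.8
```

Run:
```python
from h import *
st()
a0=np.arctan2(50,185);r=np.hypot(50,185)
for k in range(1,34):
  a=a0+k*.05
  print(round(k*.05,2),[round(r*(np.cos(a0)-np.cos(a)),1),round(-r*(np.sin(a)-np.sin(a0)),1)],end='; ')
```

```text
t 4.47 p [ 0.3893 -0.2231  0.1261] R
 [[ 0.001  1.     0.002]
 [ 1.    -0.001 -0.001]
 [-0.001  0.002 -1.   ]] F [-2.1  0.   6.3] w 0.0077 g 58.8
0.05 [np.float64(2.7), np.float64(-9.2)]; 0.1 [np.float64(5.9), np.float64(-18.2)]; 0.15 [np.float64(9.5), np.float64(-27.1)]; 0.2 [np.float64(13.6), np.float64(-35.8)]; 0.25 [np.float64(18.1), np.float64(-44.2)]; 0.3 [np.float64(23.0), np.float64(-52.4)]; 0.35 [np.float64(28.4), np.float64(-60.4)]; 0.4 [np.float64(34.1), np.float64(-68.1)]; 0.45 [np.float64(40.2), np.float64(-75.5)]; 0.5 [np.float64(46.6), np.float64(-82.6)]; 0.55 [np.float64(53.4), np.float64(-89.3)]; 0.6 [np.float64(60.5), np.float64(-95.7)]; 0.65 [np.float64(68.0), np.float64(-101.8)]; 0.7 [np.float64(75.7), np.float64(-107.4)]; 0.75 [np.float64(83.7), np.float64(-112.7)]; 0.8 [np.float64(92.0), np.float64(-117.5)]; 0.85 [np.float64(100.5), np.float64(-122.0)]; 0.9 [np.float64(109.2), np.float64(-126.0)]; 0.95 [np.float64(118.1), np.float64(-129.6)]; 1.0 [np.float64(127.1), np.float64(-132.7)]; 1.05 [np.float64(136.3), np.float64(-135.4)]; 1.1 [np.float64(145.6), np.float64(-137.6)]; 1.15 [np.float64(155.1), np.float64(-139.3)]; 1.2 [np.float64(164.6), np.float64(-140.5)]; 1.25 [np.float64(174.1), np.float64(-141.3)]; 1.3 [np.float64(183.7), np.float64(-141.6)]; 1.35 [np.float64(193.3), np.float64(-141.5)]; 1.4 [np.float64(202.8), np.float64(-140.8)]; 1.45 [np.float64(212.3), np.float64(-139.7)]; 1.5 [np.float64(221.8), np.float64(-138.1)]; 1.55 [np.float64(231.1), np.float64(-136.0)]; 1.6 [np.float64(240.4), np.float64(-133.5)]; 1.65 [np.float64(249.5), np.float64(-130.5)];
```

>>> step_arm(
  rows=[
    [[0,2.7,-9.2],0],
    [[0,5.9,-18.2],0],
    [[0,13.6,-35.8],0],
    [[0,23,-52.4],0],
    [[0,34.1,-68.1],0],
    [[0,46.6,-82.6],0],
    [[0,60.5,-95.7],0],
    [[0,75.7,-107.4],0],
    [[0,92,-117.5],0],
    [[0,109.2,-126],0],
    [[0,118.1,-129.6],0],
    [[0,118.1,-129.6],0],
  ],
)

```text
clock: 5.98
eef_pos: [0.5069, -0.2239, 0.2581]
tool_rot: [0.708, 0.707, -0.001, 0.002]
ft_force: [-4.7, -2.1, 12.6]
grip_width: 0.0081
grasp_force: 61.7
```

Run:
```python
from h import *
o=st(); x,y,z=o['eef_pos']; print(np.arctan2(z-.054-.021,.574-x)-np.arctan2(50,185))
```

```text
t 5.97 p [ 0.5069 -0.2239  0.2581] R
 [[ 0.001  1.     0.002]
 [ 1.    -0.001 -0.004]
 [-0.004  0.002 -1.   ]] F [-4.7 -2.1 12.6] w 0.0081 g 61.7
0.9558075112937252
```

>>> step_arm(
  rows=[
    [[0,9,-3.1],0],
    [[0,18.2,-5.8],0],
    [[0,37,-9.7],0],
    [[0,56,-11.7],0],
    [[0,75.2,-11.9],0],
    [[0,94.2,-10.1],0],
    [[0,103.7,-8.5],0],
    [[0,113,-6.4],0],
    [[0,119,-5],0],
    [[0,124,-3.4],0],
    [[0,126,-3],0],
    [[0,126,-3],0],
  ],
)

```text
clock: 7.48
eef_pos: [0.6302, -0.2248, 0.2601]
tool_rot: [0.708, 0.706, -0.003, -0.0]
ft_force: [-9.8, -4.9, 9.3]
grip_width: 0.0074
grasp_force: 64.4
```

Run:
```python
from h import *
o=st(); x,y,z=o['eef_pos']; print(np.arctan2(z-.054-.021,.574-x)-np.arctan2(50,185))
```

```text
t 7.47 p [ 0.6302 -0.2248  0.2601] R
 [[ 0.003  1.    -0.004]
 [ 1.    -0.003 -0.004]
 [-0.004 -0.004 -1.   ]] F [-9.8 -4.9  9.3] w 0.0074 g 64.4
1.6015284820100586
```

>>> step_arm(
  rows=[
    [[0,0,0],0],
    [[0,0,0],0],
    [[0,0,-20],0],
    [[0,0,-60],0],
    [[0,0,-60],0],
  ],
  claw=0.3,
)

```text
clock: 8.1
eef_pos: [0.6345, -0.2227, 0.3217]
tool_rot: [0.707, 0.707, 0.002, 0.003]
ft_force: [0.1, 0.4, 0.7]
grip_width: 0.0298
grasp_force: 0.0
```

Run:
```python
from h import *
st(); go(.46,.237,.30,99.5)
```

```text
t 8.1 p [ 0.6345 -0.2227  0.3217] R
 [[-0.     1.     0.007]
 [ 1.     0.    -0.002]
 [-0.002  0.007 -1.   ]] F [0.1 0.4 0.7] w 0.0298 g 0.0
GO [ 459.8 -174.5   19.5] turn 80.5 curyaw 0.0 j6 1.23
```

>>> step_arm(
  rows=[
    [[460,-170,20],-99.5],
    [[460,-170,20],-99.5],
    [[460,-170,20],-99.5],
    [[460,-170,20],-99.5],
    [[460,-170,20],-99.5],
    [[460,-170,20],-99.5],
    [[460,-170,20],-99.5],
    [[460,-170,20],-99.5],
    [[460,-170,20],-99.5],
    [[460,-170,20],-99.5],
    [[460,-170,20],-99.5],
    [[460,-170,20],-99.5],
  ],
)

```text
clock: 9.6
eef_pos: [0.4629, 0.2372, 0.297]
tool_rot: [-0.082, 0.997, -0.0, -0.0]
ft_force: [-1.0, 0.3, -0.2]
grip_width: 0.0301
grasp_force: 0.0
```

Run:
```python
from h import *
st(); im,w=cloud('wrist'); save(im,'w2.png'); np.save('w2.npy',w)
def rect(q,n):
    r=cv2.minAreaRect((q[:,:2]*1000).astype(np.float32)); print(n,len(q),np.round(r[0],1),np.round(r[1],1),round(r[2],1),'z',np.round(np.median(q[:,2]),3))
w=w.reshape(-1,3);X,Y,Z=w.T
s=(X>.3)&(X<.55)&(Y>.15)&(Y<.32)
rect(w[s&(X<.475)&(Z>.062)&(Z<.073)],'rib'); rect(w[s&(Z>.01)&(Z<.016)],'rim')
go(.431,.2372,.125,99.5)
```

```text
t 9.6 p [0.4629 0.2372 0.297 ] R
 [[-0.986 -0.164 -0.001]
 [-0.164  0.986 -0.   ]
 [ 0.001 -0.    -1.   ]] F [-1.   0.3 -0.2] w 0.0301 g 0.0
rib 917 [437.2 240.2] [77.6  7.9] 9.4 z 0.071
rim 2115 [409.5 235.4] [171.8 114.2] 9.6 z 0.014
GO [ 31.5   5.3 172.2] turn -0.1 curyaw 99.4 j6 0.31
```

View pics/w2.png

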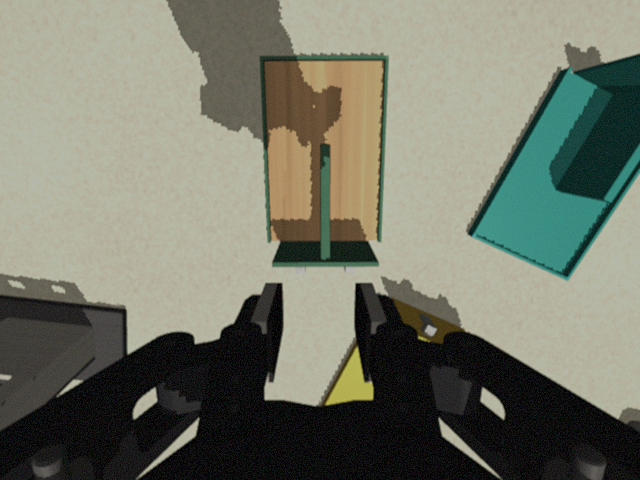

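The wrist view shows the green shelf square at about (325,150), with the rib along column 325, rows 145–260, ready to grasp.

```bash
python3 -c "
from h import *
go(.4288,.2387,.110,99.5)"
```

```text
GO [ 33.4   7.2 187.2] turn -0.1 curyaw 99.4 j6 0.31
```

>>> step_arm(
  rows=[
    [[33.5,7,50],0],
    [[33.5,7,100],0],
    [[33.5,7,140],0],
    [[33.5,7,170],0],
    [[33.5,7,187],0],
    [[33.5,7,187],0],
  ],
)

```text
clock: 10.4
eef_pos: [0.428, 0.2378, 0.1092]
tool_rot: [-0.082, 0.997, -0.001, -0.002]
ft_force: [0.5, 0.2, -0.4]
grip_width: 0.0302
grasp_force: 0.0
```

>>> step_arm(
  rows=[
    [[0,0,0],0],
    [[0,0,0],0],
    [[0,0,0],0],
    [[0,0,0],0],
  ],
  claw=1,
)

```text
clock: 10.9
eef_pos: [0.4296, 0.2389, 0.1115]
tool_rot: [-0.082, 0.997, 0.0, 0.001]
ft_force: [0.2, -1.5, 5.4]
grip_width: 0.0069
grasp_force: 60.0
```

>>> step_arm(
  rows=[
    [[0,0,-15],0],
    [[0,0,-40],0],
    [[0,0,-80],0],
    [[0,0,-120],0],
    [[0,0,-120],0],
  ],
)

```text
clock: 11.52
eef_pos: [0.4304, 0.2397, 0.2341]
tool_rot: [-0.083, 0.997, 0.002, 0.003]
ft_force: [0.9, 0.2, -3.1]
grip_width: 0.0069
grasp_force: 58.8
```

Run:
```python
from h import *
st()
# upright now, from top + scene
for n in('top','scene'):
    im,w=cloud(n)
    if n=='scene': save(im,'s2.png')
    w=w.reshape(-1,3);X,Y,Z=w.T
    s=(X>.57)&(X<.74)&(Y>-.11)&(Y<.07)
    for a,b in((.135,.15),(.008,.016)):
        q=w[s&(Z>a)&(Z<b)]; print(n,[np.round(v,1) for v in cv2.minAreaRect((q[:,:2]*1000).astype(np.float32))])
```

```text
t 11.53 p [0.4304 0.2397 0.2341] R
 [[-0.986 -0.165  0.006]
 [-0.165  0.986  0.004]
 [-0.007  0.003 -1.   ]] F [ 0.9  0.2 -3.1] w 0.0069 g 58.8
top [array([648.8, -24.1]), array([41.1, 90.2]), np.float64(1.9)]
top [array([653.3, -23.6]), array([ 90.2, 149.6]), np.float64(1.7)]
scene [array([647.2, -22.3]), array([44.3, 89.6]), np.float64(2.2)]
scene [array([654.7, -21.8]), array([ 93.1, 150.3]), np.float64(2.7)]
```

View pics/s2.png

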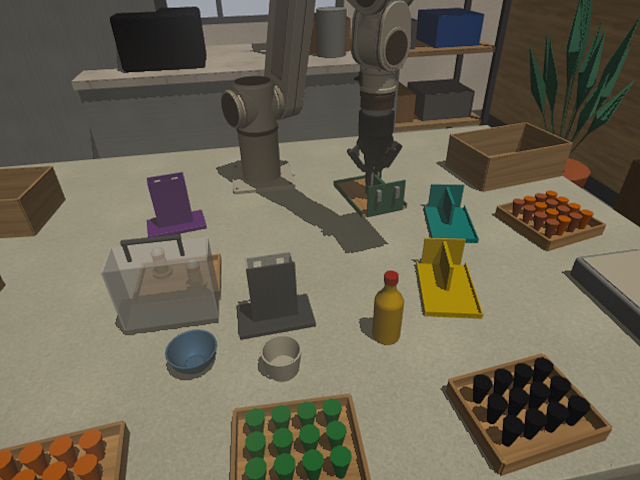

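The hood now stands fully back, at about (160,285), and the shelf is in the gripper at about (385,195). The upright reads the same as before.

```bash
python3 -c "
from h import *
go(.510,-.028,.1775,92.1)"
```

```text
GO [ -36.6 -276.3   52.7] turn 7.4 curyaw 99.5 j6 0.34
```

>>> step_arm(
  rows=[
    [[-4,-20,0],0],
    [[-8,-60,0],2],
    [[-12,-100,0],4],
    [[-18,-140,0],5],
    [[-24,-180,0],6],
    [[-28,-210,10],7.4],
    [[-32,-240,25],7.4],
    [[-35,-265,40],7.4],
    [[-36.6,-276,50],7.4],
    [[-36.6,-276,53],7.4],
    [[-36.6,-276,53],7.4],
  ],
)

```text
clock: 13.0
eef_pos: [0.5099, -0.0268, 0.1771]
tool_rot: [-0.019, 1.0, 0.0, -0.001]
ft_force: [-0.5, 0.2, -2.9]
grip_width: 0.0072
grasp_force: 63.6
```

```bash
cat > meas.py <<'E'
from h import *
import sys
def rect(q,n):
    if len(q)<10: print(n,len(q)); return
    r=cv2.minAreaRect((q[:,:2]*1000).astype(np.float32)); print(n,len(q),np.round(r[0],1),np.round(r[1],1),round(r[2],1),'z',np.round(np.median(q[:,2]),4))
st()
for n in('top','scene','wrist'):
    im,w=cloud(n); save(im,sys.argv[1]+n+'.png'); np.save(sys.argv[1]+n+'.npy',w)
E
python3 meas.py a
python3 - <<'E'
from h import *
im=np.hstack([cv2.imread('pics/ascene.png')[180:380,180:400],cv2.imread('pics/atop.png')[120:320,300:520]])
cv2.imwrite('pics/a.png',cv2.resize(im,(800,364)))
E
```

```text
t 13.0 p [ 0.5099 -0.0268  0.1771] R
 [[-0.999 -0.037 -0.001]
 [-0.037  0.999  0.001]
 [ 0.001  0.001 -1.   ]] F [-0.5  0.2 -2.9] w 0.0072 g 63.6
```

View pics/awrist.png

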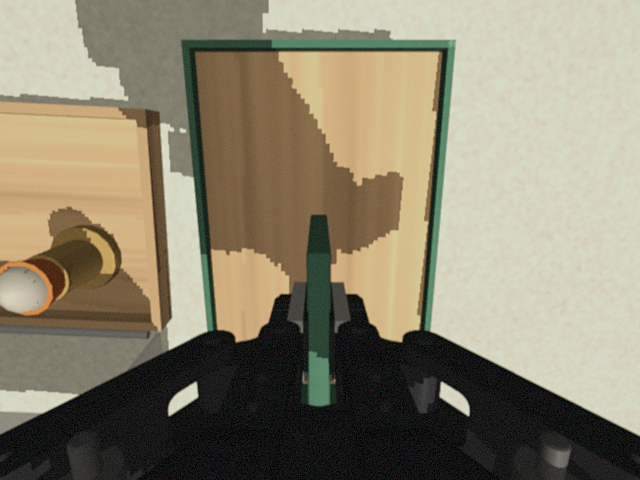

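View pics/a.png

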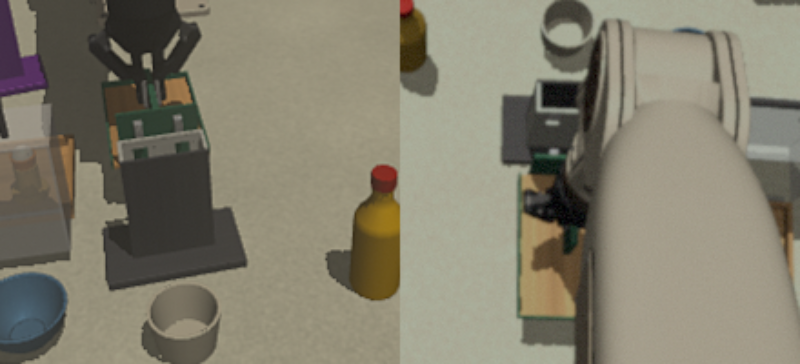

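The wrist view shows the held shelf level with its rib at column 318, and an orange cone at lower left. In the scene crop, the claws at about (138,130) and (178,122) line up with the slots. Next I'll measure the held shelf's tilt and lateral offset.

Run:
```python
from h import *
w=np.load('awrist.npy'); 
f=w[100:240,215:300].reshape(-1,3); f2=w[100:240,330:425].reshape(-1,3); f=np.vstack([f,f2]); f=f[(f[:,2]<.08)&(f[:,2]>.05)]
A=np.c_[f[:,0]-.5,f[:,1],np.ones(len(f))]; s=np.linalg.lstsq(A,f[:,2],rcond=None)[0]; print('floor slopes x,y, z at x=.5',np.round(s,4), 'origin z', round(s[0]*.08+s[2]-.005,4))
W=w.reshape(-1,3); k=np.abs(W[:,2]-s[2]-s[0]*(W[:,0]-.5)-s[1]*W[:,1]-.008)<.0035
k&=(W[:,0]<.51)&(W[:,1]>-.105)&(W[:,1]<.05); q=W[k]
r=cv2.minAreaRect((q[:,:2]*1000).astype(np.float32)); print(len(q),r)
L=[];Rr=[]
for x in np.arange(.40,.48,.01):
  t=q[np.abs(q[:,0]-x)<.004]; l=t[t[:,1]>0,1]; rr=t[t[:,1]<-.05,1]; L.append(l.max());Rr.append(rr.min())
print(np.round(np.array(L)*1e3,1),np.round(np.array(Rr)*1e3,1)); m=(np.array(L)+Rr)/2; print('mid',np.polyfit(np.arange(.40,.48,.01),m,1),m.mean(),'front x',np.percentile(q[:,0],1))
# claws & upright edges in scene cloud
v=np.load('ascene.npy').reshape(-1,3)
t=v[(v[:,2]>.136)&(v[:,2]<.146)&(v[:,0]>.6)&(v[:,0]<.7)&(abs(v[:,1]+.02)<.06)]; print('upright top y',np.percentile(t[:,1],[1,99]),'x',np.percentile(t[:,0],[1,99]))
t=v[(v[:,2]>.1)&(v[:,2]<.15)&(v[:,0]>.55)&(v[:,0]<.61)&(abs(v[:,1]+.02)<.07)]; print('shelf plate y',len(t),np.percentile(t,[1,50,99],0))
```

```text
floor slopes x,y, z at x=.5 [-0.0014 -0.0019  0.072 ] origin z 0.0669
6955 ((457.8820495605469, -26.575679779052734), (108.33033752441406, 114.96118927001953), 2.054079294204712)Traceback (most recent call last):
  File "<stdin>", line 10, in <module>
    return umr_minimum(a, axis, None, out, keepdims, initial, where)
ValueError: zero-size array to reduction operation minimum which has no identity
```

Run:
```python
from h import *
v=np.load('ascene.npy').reshape(-1,3)
t=v[(v[:,2]>.136)&(v[:,2]<.146)&(v[:,0]>.6)&(v[:,0]<.7)&(abs(v[:,1]+.02)<.06)]; print('upright top y',np.percentile(t[:,1],[0,1,99,100]),'x',np.percentile(t[:,0],[0,1,99,100]))
t=v[(v[:,2]>.125)&(v[:,2]<.15)&(v[:,0]>.55)&(v[:,0]<.60)&(abs(v[:,1]+.02)<.07)]; print('plate',len(t),np.percentile(t,[0,1,50,99,100],0))
im=cv2.imread('pics/ascene.png')[215:295,225:305]; cv2.imwrite('pics/a2.png',cv2.resize(im,(560,560),interpolation=cv2.INTER_CUBIC))
```

```text
upright top y [-0.06786862 -0.06653809  0.02209163  0.02287033] x [0.62624211 0.62688676 0.66960984 0.67059639]
plate 394 [[ 0.5502822  -0.06725957  0.12500681]
 [ 0.55532807 -0.06623283  0.12538046]
 [ 0.57860079 -0.02337343  0.13451219]
 [ 0.58960785  0.02157616  0.14226008]
 [ 0.59078004  0.02224949  0.14292631]]
```

View pics/a2.png

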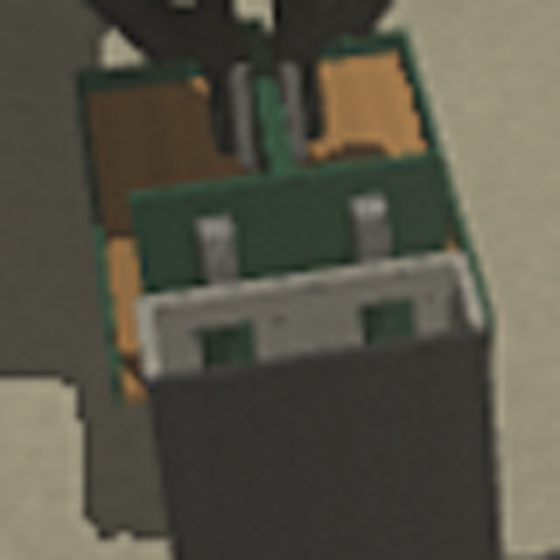

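The claws and slots line up apart from a 2–3 mm offset toward +y and 3 mm of height. I'll correct that and then insert.

>>> step_arm(
  rows=[
    [[-10,-2.6,3],0],
    [[-20,-2.6,3],0],
    [[-30,-2.6,3],0],
    [[-35,-2.6,3],0],
    [[-40,-2.6,3],0],
    [[-43,-2.6,3],0],
    [[-45,-2.6,3],0],
  ],
)

```text
clock: 14.02
eef_pos: [0.5555, -0.0286, 0.1744]
tool_rot: [-0.018, 1.0, -0.0, -0.0]
ft_force: [0.6, -0.3, -3.0]
grip_width: 0.0069
grasp_force: 63.7
```

>>> step_arm(
  rows=[
    [[-2,0,0],0],
    [[-4,0,0],0],
    [[-5,0,0],0],
  ],
)

```text
clock: 14.4
eef_pos: [0.5597, -0.0285, 0.1744]
tool_rot: [-0.018, 1.0, -0.0, -0.001]
ft_force: [-3.8, -0.7, -1.0]
grip_width: 0.0071
grasp_force: 64.0
```

```bash
python3 meas.py b
python3 - <<'E'
from h import *
im=cv2.imread('pics/bscene.png')[215:295,225:305]; cv2.imwrite('pics/b2.png',cv2.resize(im,(560,560),interpolation=cv2.INTER_CUBIC))
E
```

```text
t 14.4 p [ 0.5597 -0.0285  0.1744] R
 [[-0.999 -0.036 -0.002]
 [-0.036  0.999 -0.   ]
 [ 0.002 -0.    -1.   ]] F [-3.8 -0.7 -1. ] w 0.0071 g 64.0
```

View pics/b2.png

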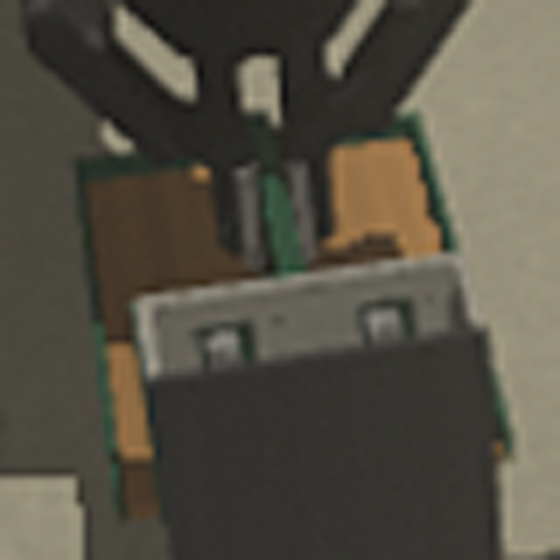

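The claws are through both slots, centred, and the plate is in light contact with the face. Now I'll lower it.

>>> step_arm(
  rows=[
    [[0,0,4],0],
    [[0,0,8],0],
    [[0,0,11],0],
    [[0,0,13],0],
    [[0,0,13],0],
  ],
)

```text
clock: 15.18
eef_pos: [0.5596, -0.0283, 0.1622]
tool_rot: [-0.018, 1.0, 0.0, -0.001]
ft_force: [-6.6, -0.6, 4.0]
grip_width: 0.0069
grasp_force: 65.1
```

>>> step_arm(
  rows=[
    [[0,0,2],0],
    [[0,0,4],0],
    [[0,0,6],0],
    [[0,0,7],0],
    [[0,0,7],0],
  ],
)

```text
clock: 15.8
eef_pos: [0.5592, -0.0283, 0.1559]
tool_rot: [-0.018, 1.0, 0.0, -0.001]
ft_force: [-11.7, 0.4, 8.1]
grip_width: 0.0067
grasp_force: 65.8
```

```bash
python3 meas.py c
python3 - <<'E'
from h import *
v=np.load('cscene.npy').reshape(-1,3)
w=np.load('cwrist.npy');f=np.vstack([w[100:240,215:300].reshape(-1,3),w[100:240,330:425].reshape(-1,3)]); f=f[(f[:,2]<.07)&(f[:,2]>.04)]
A=np.c_[f[:,0]-.5,f[:,1],np.ones(len(f))]; s=np.linalg.lstsq(A,f[:,2],rcond=None)[0]; print(np.round(s,4), 'origin z', s[0]*.128+s[2]-.005)
E
```

```text
t 15.8 p [ 0.5592 -0.0283  0.1559] R
 [[-0.999 -0.036 -0.002]
 [-0.036  0.999  0.   ]
 [ 0.002  0.    -1.   ]] F [-11.7   0.4   8.1] w 0.0067 g 65.8
[ 0.0068 -0.0013  0.0495] origin z 0.045353457901980435
```

>>> step_arm(
  rows=[
    [[0,0,0],0],
    [[0,0,0],0],
    [[0,0,0],0],
    [[0,0,-30],0],
    [[0,0,-60],0],
    [[0,0,-60],0],
  ],
  claw=0.3,
)

```text
clock: 16.7
eef_pos: [0.5625, -0.0284, 0.2172]
tool_rot: [-0.018, 1.0, -0.0, 0.003]
ft_force: [-0.9, 0.1, -0.3]
grip_width: 0.03
grasp_force: 0.0
```

>>> step_arm(
  rows=[
    [[-20,0,0],0],
    [[-40,0,0],0],
    [[-48,0,0],0],
    [[-48,0,10],0],
    [[-48,0,18],0],
    [[-48,0,20],0],
  ],
  claw=1,
)

```text
clock: 17.45
eef_pos: [0.6073, -0.0266, 0.1931]
tool_rot: [-0.018, 1.0, 0.0, -0.001]
ft_force: [-0.7, -0.3, 1.3]
grip_width: 0.0001
grasp_force: 0.0
```

```bash
python3 meas.py d
python3 - <<'E'
from h import *
v=np.load('dscene.npy').reshape(-1,3)
t=v[(v[:,0]>.4)&(v[:,0]<.52)&(v[:,1]>.0)&(v[:,1]<.05)&(v[:,2]>.03)&(v[:,2]<.07)]; print(len(t),np.percentile(t,[1,50,99],0).round(4))
im=np.vstack([cv2.imread('pics/dscene.png')[190:310,200:320],cv2.imread('pics/dwrist.png')[::4,::4][:, 20:140]]); cv2.imwrite('pics/d.png',cv2.resize(im,None,fx=2.4,fy=2.4))
E
```

```text
t 17.45 p [ 0.6073 -0.0266  0.1931] R
 [[-0.999 -0.036 -0.003]
 [-0.036  0.999  0.   ]
 [ 0.003  0.    -1.   ]] F [-0.7 -0.3  1.3] w 0.0001 g 0.0
156 [[4.515e-01 4.000e-04 4.300e-02]
 [4.698e-01 1.320e-02 4.620e-02]
 [5.183e-01 2.690e-02 5.460e-02]]
```

>>> step_arm(
  rows=[
    [[0,0,2],0],
    [[0,0,4],0],
    [[0,0,5],0],
  ],
)

```text
clock: 17.98
eef_pos: [0.6084, -0.0266, 0.1894]
tool_rot: [-0.018, 1.0, -0.0, -0.0]
ft_force: [-0.4, -1.1, 0.1]
grip_width: 0.0002
grasp_force: 0.0
```

>>> step_arm(
  rows=[
    [[0,0,1],0],
    [[0,0,2],0],
    [[0,0,2],0],
  ],
)

```text
clock: 18.35
eef_pos: [0.6084, -0.0266, 0.1874]
tool_rot: [-0.018, 1.0, -0.0, -0.0]
ft_force: [0.2, 0.4, -0.0]
grip_width: 0.0001
grasp_force: 0.0
```

>>> step_arm(
  rows=[
    [[0,0,1],0],
    [[0,0,2],0],
    [[0,0,3],0],
    [[0,0,3],0],
  ],
)

```text
clock: 18.85
eef_pos: [0.6085, -0.0266, 0.187]
tool_rot: [-0.018, 1.0, -0.0, 0.001]
ft_force: [-4.8, 0.7, 11.5]
grip_width: 0.0
grasp_force: 5.6
```

>>> step_arm(
  rows=[
    [[0,0,1],0],
    [[0,0,2],0],
    [[0,0,3],0],
    [[0,0,3],0],
  ],
)

```text
clock: 19.35
eef_pos: [0.6084, -0.0266, 0.1868]
tool_rot: [-0.018, 1.0, -0.0, 0.002]
ft_force: [-9.5, 0.5, 22.7]
grip_width: -0.0
grasp_force: 11.8
```

The shelf is firmly on its stop: 23 N with no further travel, rib top at about 114 mm. I'll lift off and look at the shelf and cones.

>>> step_arm(
  rows=[
    [[0,0,-30],0],
    [[20,0,-90],0],
    [[60,0,-140],0],
    [[100,-20,-140],0],
    [[150,-60,-140],0],
    [[180,-100,-140],0],
    [[190,-150,-140],0],
    [[190,-150,-140],0],
  ],
  claw=-0.4,
)

```text
clock: 20.35
eef_pos: [0.4232, -0.1861, 0.3218]
tool_rot: [-0.015, 1.0, -0.0, 0.0]
ft_force: [0.6, 1.0, -1.1]
grip_width: 0.0599
grasp_force: 0.0
```

```bash
python3 meas.py e
python3 - <<'E'
from h import *
from meas import rect
E
python3 - <<'E'
from h import *
for n in('wrist','top','scene'):
    w=np.load(f'e{n}.npy')
    for t in ('shelf','cone1','cone2','cone3','cone4'):
        for r in bot.trace(t,n)[:4]:
            q=w[r['pixels']]; q=q[~np.isnan(q[:,0])]
            if r['score']>.3: print(n,t,round(r['score'],2),np.round(r['uv']),len(q),np.median(q,0).round(4) if len(q) else'', np.percentile(q,[2,98],0).round(3).tolist())
E
```

```text
t 20.35 p [ 0.4232 -0.1861  0.3218] R
 [[-1.    -0.03   0.001]
 [-0.03   1.    -0.001]
 [-0.001 -0.001 -1.   ]] F [ 0.6  1.  -1.1] w 0.0599 g 0.0
t 20.5 p [ 0.4241 -0.1831  0.3215] R
 [[-0.999 -0.036 -0.   ]
 [-0.036  0.999  0.   ]
 [ 0.     0.    -1.   ]] F [-0.3  0.1  0.4] w 0.0594 g 0.0
wrist shelf 0.79 [478. 291.] 10973 [ 0.4997 -0.0215  0.0466] [[0.453, -0.085, 0.044], [0.623, 0.027, 0.119]]
wrist cone1 0.68 [314. 303.] 1690 [ 0.5177 -0.1811  0.0489] [[0.506, -0.2, 0.011], [0.538, -0.163, 0.078]]
wrist cone1 0.59 [242. 243.] 1673 [ 0.4566 -0.2555  0.0519] [[0.444, -0.278, 0.015], [0.478, -0.241, 0.078]]
wrist cone2 0.68 [314. 303.] 1690 [ 0.5177 -0.1811  0.0489] [[0.506, -0.2, 0.011], [0.538, -0.163, 0.078]]
wrist cone2 0.59 [242. 243.] 1673 [ 0.4566 -0.2555  0.0519] [[0.444, -0.278, 0.015], [0.478, -0.241, 0.078]]
wrist cone3 0.68 [314. 303.] 1690 [ 0.5177 -0.1811  0.0489] [[0.506, -0.2, 0.011], [0.538, -0.163, 0.078]]
wrist cone3 0.59 [242. 243.] 1673 [ 0.4566 -0.2555  0.0519] [[0.444, -0.278, 0.015], [0.478, -0.241, 0.078]]
wrist cone4 0.68 [314. 303.] 1690 [ 0.5177 -0.1811  
[... 781 characters left out ...]
.163, 0.077]]
scene shelf 0.92 [449. 214.] 2175 [0.3726 0.4752 0.0078] [[0.302, 0.411, 0.004], [0.487, 0.534, 0.072]]
scene shelf 0.77 [252. 250.] 952 [ 0.487  -0.0474  0.0472] [[0.453, -0.084, 0.043], [0.628, 0.025, 0.12]]
scene shelf 0.72 [445. 282.] 4054 [0.6324 0.3534 0.0069] [[0.55, 0.287, 0.002], [0.733, 0.417, 0.073]]
scene shelf 0.4 [282. 357.] 1513 [ 0.7716 -0.0217  0.0307] [[0.753, -0.053, 0.004], [0.819, 0.009, 0.051]]Traceback (most recent call last):
  File "<stdin>", line 2, in <module>
  File "meas.py", line 8, in <module>
    im,w=cloud(n); save(im,sys.argv[1]+n+'.png'); np.save(sys.argv[1]+n+'.npy',w)
                           ~~~~~~~~^^^
IndexError: list index out of range
```

View pics/ewrist.png

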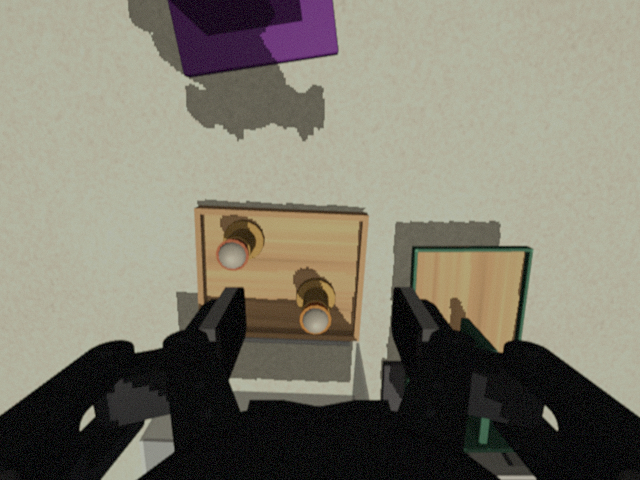

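Two cones are present, orange at about (316,300) and terracotta at about (240,245) in the wrist view. The shelf hangs on the upright at (470,300). Next I'll fit the cone axes and check the shelf's level.

```bash
cat > cones.py <<'E'
from h import *
def fit(P,r,c0):
    from scipy.optimize import least_squares
    return least_squares(lambda c: np.hypot(P[:,0]-c[0],P[:,1]-c[1])-r,c0,loss='soft_l1',f_scale=.001).x
def circ(w,c0,za,zb,r):
    q=w[(np.hypot(w[...,0]-c0[0],w[...,1]-c0[1])<.03)&(w[...,2]>za)&(w[...,2]<zb)]
    return (fit(q,r,c0),len(q)) if len(q)>15 else (None,len(q))
E
python3 - <<'E'
from cones import *
for n in('wrist','top','scene'):
    w=np.load(f'e{n}.npy')
    for c0 in((.53,-.181),(.465,-.258)):
        f=w[(np.hypot(w[...,0]-c0[0],w[...,1]-c0[1])<.024)&(w[...,2]>.013)&(w[...,2]<.019)]
        top=w[(np.hypot(w[...,0]-c0[0],w[...,1]-c0[1])<.03)&(w[...,2]>.066)]
        print(n,c0,'sleeve',circ(w,c0,.02,.048,.014),'creamtop',top.mean(0).round(4) if len(top) else None,len(top),top[:,2].max() if len(top) else '')
    s=(w[...,0]>.45)&(w[...,0]<.6)&(w[...,1]>-.075)&(w[...,1]<.02)&(w[...,2]>.035)&(w[...,2]<.056); f=w[s]
    A=np.c_[f[:,0]-.5,f[:,1]+.025,np.ones(len(f))]; s=np.linalg.lstsq(A,f[:,2],rcond=None)[0]; print(n,len(f),'floor',s.round(4),'origin z',s[0]*.128+s[2]-.005)
    q=w[(w[...,2]>.112)&(w[...,2]<.125)&(w[...,0]<.635)&(w[...,0]>.6)&(w[...,1]>-.1)&(w[...,1]<.06)]; print('plate top',len(q),np.percentile(q,[2,50,98],0).round(4).tolist() if len(q) else '')
E
```

```text
wrist (0.53, -0.181) sleeve (array([ 0.52660343, -0.18080858]), 264) creamtop [ 0.5236 -0.181   0.0719] 648 0.07959551072581256
wrist (0.465, -0.258) sleeve (array([ 0.46317132, -0.26018296]), 225) creamtop [ 0.4612 -0.2589  0.072 ] 754 0.07927767316589235
wrist 7459 floor [0.0115 0.0008 0.0465] origin z 0.042957054650569065
plate top 884 [[0.6024, -0.0398, 0.1125], [0.6224, -0.0229, 0.1184], [0.6297, 0.0017, 0.1243]]
top (0.53, -0.181) sleeve (array([ 0.52804274, -0.18340569]), 57) creamtop [ 0.5263 -0.1813  0.0723] 121 0.07880163580791799
top (0.465, -0.258) sleeve (array([ 0.46443685, -0.262659  ]), 21) creamtop [ 0.4586 -0.2544  0.0742] 2 0.07468941751898672
top 2608 floor [0.0212 0.0002 0.0457] origin z 0.04340947226449155
plate top 220 [[0.6055, -0.0686, 0.1124], [0.6253, -0.026, 0.1177], [0.6319, 0.0184, 0.1243]]
scene (0.53, -0.181) sleeve (None, 0) creamtop None 0 
scene (0.465, -0.258) sleeve (None, 0) creamtop [ 0.4403 -0.2442  0.3912] 42 0.5560166049083763
scene 518 floor [-0.0011 -0.0032  0.0465] origin z 0.04136120180185426
plate top 129 [[0.6217, -0.0684, 0.1144], [0.6301, -0.0264, 0.1201], [0.6345, 0.0161, 0.1249]]
```

```bash
python3 -c "
from h import *
go(.524,-.181,.098,92)"
```

```text
GO [-100.    -1.2  223.5] turn 0.1 curyaw 92.1 j6 -0.44
```

>>> step_arm(
  rows=[
    [[-50,-1,20],0],
    [[-95,-1,60],0],
    [[-100,-1,110],0],
    [[-100,-1,160],0],
    [[-100,-1,200],0],
    [[-100,-1,220],0],
    [[-100,-1,223],0],
    [[-100,-1,223],0],
  ],
)

```text
clock: 22.3
eef_pos: [0.5245, -0.181, 0.0991]
tool_rot: [-0.018, 1.0, -0.0, 0.0]
ft_force: [0.7, -0.7, -0.0]
grip_width: 0.0599
grasp_force: 0.0
```

>>> step_arm(
  rows=[
    [[0,0,0],0],
    [[0,0,0],0],
    [[0,0,0],0],
    [[0,0,0],0],
    [[0,0,0],0],
  ],
  claw=1,
)

```text
clock: 22.92
eef_pos: [0.525, -0.1812, 0.1]
tool_rot: [-0.018, 1.0, -0.001, 0.001]
ft_force: [-0.1, -0.5, 7.0]
grip_width: 0.027
grasp_force: 59.1
```

>>> step_arm(
  rows=[
    [[0,0,-15],0],
    [[0,0,-50],0],
    [[0,0,-90],0],
    [[5,30,-95],0],
    [[10,75,-95],0],
    [[15,120,-95],0],
    [[20,160,-95],0],
    [[20,180,-95],0],
    [[20,183,-95],0],
    [[20,183,-80],0],
    [[20,183,-60],0],
    [[20,183,-60],0],
  ],
)

```text
clock: 24.42
eef_pos: [0.4957, 0.0003, 0.1563]
tool_rot: [-0.017, 1.0, -0.0, -0.003]
ft_force: [-0.5, 0.0, -0.8]
grip_width: 0.0266
grasp_force: 59.1
```

```bash
python3 meas.py f; python3 -c "
from h import *
go(.498,.0015,.145,92)
im=np.hstack([cv2.imread('pics/fscene.png')[180:330,200:340],cv2.imread('pics/fwrist.png')[::3,::3][:150]]);cv2.imwrite('pics/f.png',cv2.resize(im,None,fx=2.2,fy=2.2))"
```

```text
t 24.43 p [4.957e-01 3.000e-04 1.563e-01] R
 [[-0.999 -0.035 -0.005]
 [-0.035  0.999 -0.   ]
 [ 0.005 -0.    -1.   ]] F [-0.5  0.  -0.8] w 0.0266 g 59.1
GO [-0.4  0.8 13.6] turn 0.0 curyaw 92.0 j6 -0.03
```

View pics/f.png

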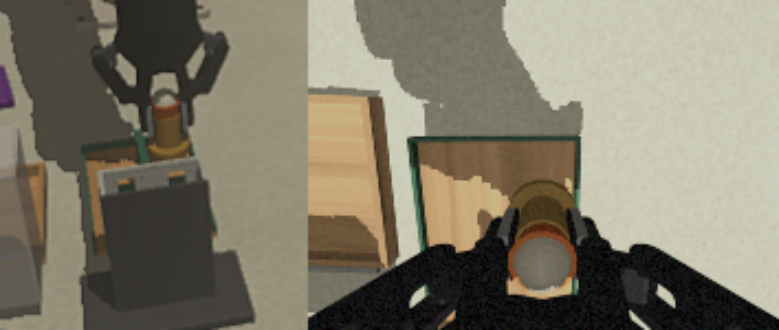

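The cone is held upright over the left half of the tray, near (545,230). I'll lower it until it touches.

>>> step_arm(
  rows=[
    [[-1,0,4],0],
    [[-1,0,8],0],
    [[-1,0,11],0],
    [[-1,0,13],0],
    [[-1,0,13],0],
  ],
)

```text
clock: 25.2
eef_pos: [0.4983, 0.0013, 0.1454]
tool_rot: [-0.018, 1.0, -0.0, -0.0]
ft_force: [-0.7, -1.0, -1.2]
grip_width: 0.027
grasp_force: 59.0
```

>>> step_arm(
  rows=[
    [[0,0,1],0],
    [[0,0,2],0],
    [[0,0,2],0],
  ],
)

```text
clock: 25.58
eef_pos: [0.4985, 0.0013, 0.1436]
tool_rot: [-0.018, 1.0, -0.0, 0.0]
ft_force: [0.3, -2.0, -0.5]
grip_width: 0.0268
grasp_force: 59.0
```

>>> step_arm(
  rows=[
    [[0,0,1],0],
    [[0,0,1],0],
    [[0,0,2],0],
    [[0,0,2],0],
  ],
)

```text
clock: 26.08
eef_pos: [0.4984, 0.0013, 0.1415]
tool_rot: [-0.018, 1.0, -0.0, 0.0]
ft_force: [1.8, -2.1, 0.3]
grip_width: 0.0268
grasp_force: 59.0
```

>>> step_arm(
  rows=[
    [[0,0,1],0],
    [[0,0,1],0],
    [[0,0,1.5],0],
    [[0,0,1.5],0],
  ],
)

```text
clock: 26.58
eef_pos: [0.4984, 0.0014, 0.1403]
tool_rot: [-0.018, 1.0, -0.0, 0.0]
ft_force: [-1.4, -1.3, 3.7]
grip_width: 0.0263
grasp_force: 59.4
```

>>> step_arm(
  rows=[
    [[0,0,0],0],
    [[0,0,0],0],
    [[0,0,0],0],
    [[0,0,-20],0],
    [[0,0,-60],0],
    [[0,0,-100],0],
    [[0,0,-120],0],
    [[0,0,-120],0],
  ],
  claw=0,
)

```text
clock: 27.58
eef_pos: [0.4994, 0.0015, 0.2616]
tool_rot: [-0.018, 1.0, 0.0, 0.002]
ft_force: [0.5, 0.6, -0.2]
grip_width: 0.0426
grasp_force: 0.0
```

```bash
python3 meas.py g; python3 -c "
from h import *
go(.462,-.2595,.22,92)
im=np.hstack([cv2.imread('pics/gscene.png')[180:330,200:340],cv2.imread('pics/gwrist.png')[::3,::3][:150]]);cv2.imwrite('pics/g.png',cv2.resize(im,None,fx=2.2,fy=2.2))"
```

```text
t 27.57 p [0.4994 0.0015 0.2616] R
 [[-0.999 -0.036  0.004]
 [-0.036  0.999  0.   ]
 [-0.004  0.    -1.   ]] F [ 0.5  0.6 -0.2] w 0.0426 g 0.0
GO [  45.  -259.5   38.7] turn 0.1 curyaw 92.1 j6 -0.03
```

View pics/g.png

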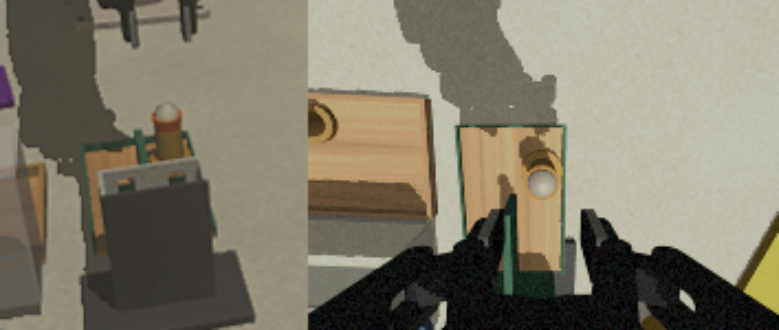

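The orange cone stands upright on the tray at about (543,180). Next is the second cone.

>>> step_arm(
  rows=[
    [[10,-50,0],0],
    [[20,-100,0],0],
    [[30,-160,0],0],
    [[40,-220,0],0],
    [[45,-259,20],0],
    [[45,-260,60],0],
    [[45,-260,110],0],
    [[45,-260,140],0],
    [[45,-260,158],0],
    [[45,-260,163],0],
    [[45,-260,163],0],
  ],
  claw=-0.4,
)

```text
clock: 29.1
eef_pos: [0.4624, -0.2598, 0.0963]
tool_rot: [-0.018, 1.0, 0.0, -0.001]
ft_force: [-0.3, -0.5, 0.6]
grip_width: 0.0598
grasp_force: 0.0
```

>>> step_arm(
  rows=[
    [[0,0,0],0],
    [[0,0,0],0],
    [[0,0,0],0],
    [[0,0,0],0],
    [[0,0,0],0],
  ],
  claw=1,
)

```text
clock: 29.72
eef_pos: [0.4636, -0.2605, 0.0982]
tool_rot: [-0.018, 1.0, -0.001, 0.001]
ft_force: [-0.1, -0.1, 6.5]
grip_width: 0.0268
grasp_force: 59.1
```

```bash
python3 -c "
from h import *
st();go(.5002,-.0585,.19,92)"
```

```text
t 29.73 p [ 0.4636 -0.2605  0.0982] R
 [[-0.999 -0.036  0.002]
 [-0.036  0.999 -0.001]
 [-0.002 -0.001 -1.   ]] F [-0.1 -0.1  6.5] w 0.0268 g 59.1
GO [-44.1 200.4 -92. ] turn 0.1 curyaw 92.1 j6 -0.55
```

>>> step_arm(
  rows=[
    [[0,0,-15],0],
    [[0,0,-50],0],
    [[0,0,-90],0],
    [[-10,30,-95],0],
    [[-20,80,-95],0],
    [[-30,130,-95],0],
    [[-40,175,-95],0],
    [[-45,197,-95],0],
    [[-45,200,-90],0],
    [[-45,200,-75],0],
    [[-45,200,-60],0],
    [[-45,200,-60],0],
  ],
)

```text
clock: 31.22
eef_pos: [0.4989, -0.0593, 0.1548]
tool_rot: [-0.017, 1.0, 0.0, -0.002]
ft_force: [0.3, 0.8, -0.2]
grip_width: 0.027
grasp_force: 59.2
```

>>> step_arm(
  rows=[
    [[0,0,5],0],
    [[0,0,10],0],
    [[0,0,13],0],
    [[0,0,15],0],
    [[0,0,15],0],
  ],
)

```text
clock: 31.85
eef_pos: [0.5005, -0.0585, 0.1419]
tool_rot: [-0.018, 1.0, 0.0, -0.0]
ft_force: [0.1, -1.0, -0.4]
grip_width: 0.0267
grasp_force: 59.2
```

```bash
python3 meas.py i; python3 -c "
from h import *
im=np.hstack([cv2.imread('pics/iscene.png')[180:330,200:340],cv2.imread('pics/iwrist.png')[::3,::3][:150]]);cv2.imwrite('pics/i.png',cv2.resize(im,None,fx=2.2,fy=2.2))"
```

```text
t 31.85 p [ 0.5005 -0.0585  0.1419] R
 [[-0.999 -0.036 -0.   ]
 [-0.036  0.999  0.   ]
 [ 0.     0.    -1.   ]] F [ 0.1 -1.  -0.4] w 0.0267 g 59.2
```

View pics/i.png

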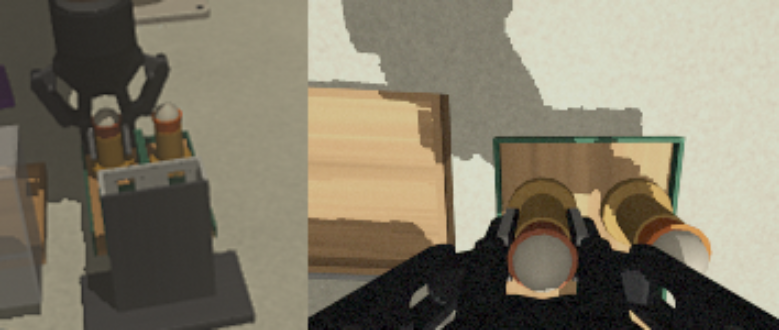

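The case is empty now. The second cone is over the right half of the tray at about (545,200), clear of the orange one. I'll lower it to contact.

>>> step_arm(
  rows=[
    [[0,0,1],0],
    [[0,0,2],0],
    [[0,0,3],0],
    [[0,0,3],0],
  ],
)

```text
clock: 32.5
eef_pos: [0.5005, -0.0585, 0.1389]
tool_rot: [-0.018, 1.0, 0.0, -0.0]
ft_force: [0.3, 0.5, -0.3]
grip_width: 0.0267
grasp_force: 59.2
```

>>> step_arm(
  rows=[
    [[0,0,1],0],
    [[0,0,1.5],0],
    [[0,0,1.5],0],
  ],
)

```text
clock: 32.88
eef_pos: [0.5006, -0.0586, 0.1383]
tool_rot: [-0.018, 1.0, -0.0, 0.0]
ft_force: [-2.0, -0.0, 5.5]
grip_width: 0.0265
grasp_force: 59.5
```

>>> step_arm(
  rows=[
    [[0,0,0],0],
    [[0,0,0],0],
    [[0,0,0],0],
    [[0,0,-20],0],
    [[0,0,-60],0],
    [[0,0,-120],0],
    [[0,0,-180],0],
    [[0,0,-200],0],
    [[0,0,-200],0],
  ],
  claw=0,
)

```text
clock: 34.0
eef_pos: [0.5014, -0.0586, 0.3392]
tool_rot: [-0.018, 1.0, -0.0, 0.002]
ft_force: [0.5, 0.2, -0.7]
grip_width: 0.0429
grasp_force: 0.0
```

```bash
python3 meas.py j
python3 - <<'E'
from h import *
go(.6325,-.2235,.34,0.)
w=np.load('jtop.npy'); t=w[(w[...,2]>.07)&(w[...,2]<.24)&(w[...,0]>.55)&(w[...,0]<.70)&(w[...,1]>-.33)&(w[...,1]<-.11)]
t=t[t[:,2]>.195]; print('bar',len(t),np.percentile(t,[5,50,95],0).round(4).tolist() if len(t) else '')
w=np.load('jscene.npy'); t=w[(w[...,2]>.195)&(w[...,2]<.24)&(w[...,0]>.55)&(w[...,0]<.70)&(w[...,1]>-.33)&(w[...,1]<-.11)];print('bar',len(t),np.percentile(t,[5,50,95],0).round(4).tolist() if len(t) else '')
for n in('wrist','scene'):
    w=np.load(f'j{n}.npy'); 
    for c in((.498,.0015),(.5005,-.0585)):
        t=w[(np.hypot(w[...,0]-c[0],w[...,1]-c[1])<.03)&(w[...,2]>.107)&(w[...,2]<.14)]; print(n,c,len(t),t.mean(0).round(4) if len(t) else '',t[:,2].max() if len(t) else '')
im=np.hstack([cv2.imread('pics/jscene.png')[180:340,90:340],cv2.imread('pics/jwrist.png')[::3,::3]]);cv2.imwrite('pics/j.png',cv2.resize(im,None,fx=1.7,fy=1.7)) if 0 else None
E
```

```text
t 34.0 p [ 0.5014 -0.0586  0.3392] R
 [[-0.999 -0.036  0.004]
 [-0.036  0.999 -0.   ]
 [-0.004 -0.    -1.   ]] F [ 0.5  0.2 -0.7] w 0.0429 g 0.0
GO [-126.5 -169.8   -4.9] turn -87.9 curyaw 92.1 j6 -0.15
bar 0 
bar 367 [[0.6291, -0.268, 0.1999], [0.6332, -0.2224, 0.2067], [0.6358, -0.1755, 0.2098]]
wrist (0.498, 0.0015) 681 [0.4953 0.0012 0.1131] 0.11852171632695208
wrist (0.5005, -0.0585) 687 [ 0.4962 -0.0566  0.1132] 0.1190223854445191
scene (0.498, 0.0015) 67 [0.5029 0.0017 0.1125] 0.11868238907580775
scene (0.5005, -0.0585) 75 [ 0.5039 -0.0569  0.1121] 0.11798181236125171
```

>>> step_arm(
  rows=[
    [[-127,-170,-5],92],
    [[-127,-170,-5],92],
    [[-127,-170,-5],92],
    [[-127,-170,-5],92],
    [[-127,-170,-5],92],
    [[-127,-170,-5],92],
    [[-127,-170,-5],92],
    [[-127,-170,-5],92],
    [[-127,-170,-5],92],
    [[-127,-170,-5],92],
    [[-127,-170,-5],92],
  ],
  claw=0.3,
)

```text
clock: 35.52
eef_pos: [0.6334, -0.2237, 0.3411]
tool_rot: [0.706, 0.708, -0.001, -0.001]
ft_force: [-0.3, 0.6, -0.3]
grip_width: 0.03
grasp_force: 0.0
```

```bash
python3 meas.py k
python3 - <<'E'
from h import *
w=np.load('kwrist.npy'); t=w[(w[...,2]>.19)&(w[...,2]<.22)&(w[...,0]>.6)&(w[...,0]<.67)&(w[...,1]>-.28)&(w[...,1]<-.17)]
print(len(t),np.percentile(t,[5,50,95],0).round(4).tolist() if len(t) else '')
go(.6305,-.2235,.2595,0)
E
```

```text
t 35.52 p [ 0.6334 -0.2237  0.3411] R
 [[-0.003  1.    -0.002]
 [ 1.     0.003  0.001]
 [ 0.001 -0.002 -1.   ]] F [-0.3  0.6 -0.3] w 0.03 g 0.0
2820 [[0.6249, -0.2654, 0.2064], [0.6294, -0.2172, 0.2096], [0.6339, -0.1752, 0.2111]]
GO [ 0.3 -3.  82.6] turn 0.1 curyaw 0.1 j6 1.23
```

View pics/kwrist.png

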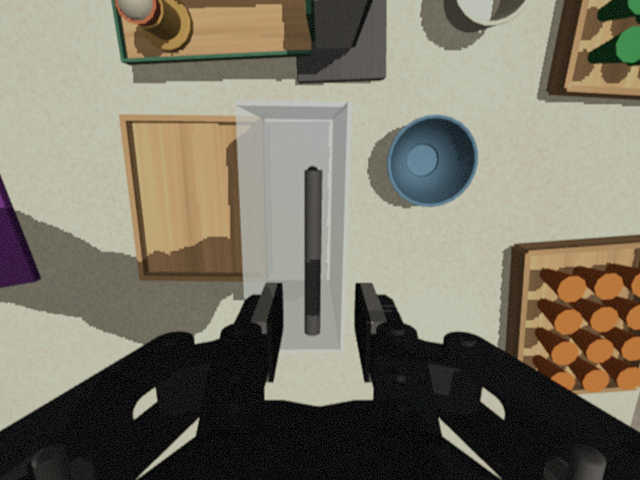

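The case is empty and the hood is still fully back, with its bar along column 313, rows 168–335. Now I'll pinch the bar and lower the hood.

>>> step_arm(
  rows=[
    [[0,-4,30],0],
    [[0,-4,60],0],
    [[0,-4,78],0],
    [[0,-4,82],0],
    [[0,-4,82],0],
  ],
)

```text
clock: 36.3
eef_pos: [0.6298, -0.2239, 0.261]
tool_rot: [0.707, 0.708, 0.0, 0.0]
ft_force: [-0.0, 0.1, 1.2]
grip_width: 0.0301
grasp_force: 0.0
```

>>> step_arm(
  rows=[
    [[0,0,0],0],
    [[0,0,0],0],
    [[0,0,0],0],
    [[0,0,0],0],
  ],
  claw=1,
)

```text
clock: 36.8
eef_pos: [0.6297, -0.2241, 0.262]
tool_rot: [0.707, 0.707, 0.0, 0.001]
ft_force: [-2.2, 0.7, 4.9]
grip_width: 0.0079
grasp_force: 58.9
```

Run:
```python
from h import *
o=st(); a0=np.arctan2(50,185);r=np.hypot(50,185)
for th in list(np.arange(1.6,.9,-.08))+[.88]+list(np.arange(.8,-.01,-.08)):
  a=a0+th; a1=a0+1.6
  print(round(th,2),[float(round(r*(np.cos(a1)-np.cos(a)),1)),float(round(-r*(np.sin(a)-np.sin(a1)),1))],end='; ')
```

```text
t 36.8 p [ 0.6297 -0.2241  0.262 ] R
 [[-0.001  1.     0.002]
 [ 1.     0.001 -0.001]
 [-0.001  0.002 -1.   ]] F [-2.2  0.7  4.9] w 0.0079 g 58.9
1.6 [0.0, -0.0]; 1.52 [-14.8, -3.8]; 1.44 [-29.9, -6.5]; 1.36 [-45.2, -7.9]; 1.28 [-60.5, -8.1]; 1.2 [-75.8, -7.1]; 1.12 [-91.0, -4.8]; 1.04 [-105.9, -1.4]; 0.96 [-120.5, 3.2]; 0.88 [-134.7, 9.0]; 0.8 [-148.4, 15.9]; 0.72 [-161.5, 23.9]; 0.64 [-173.9, 32.9]; 0.56 [-185.6, 42.8]; 0.48 [-196.4, 53.7]; 0.4 [-206.3, 65.4]; 0.32 [-215.3, 77.8]; 0.24 [-223.2, 90.9]; 0.16 [-230.1, 104.6]; 0.08 [-235.8, 118.8]; 0.0 [-240.4, 133.5];
```

>>> step_arm(
  rows=[
    [[0,-7,-2],0],
    [[0,-14.8,-3.8],0],
    [[0,-29.9,-6.5],0],
    [[0,-45.2,-7.9],0],
    [[0,-60.5,-8.1],0],
    [[0,-75.8,-7.1],0],
    [[0,-91,-4.8],0],
    [[0,-105.9,-1.4],0],
    [[0,-120.5,3.2],0],
    [[0,-134.7,9],0],
    [[0,-148.4,15.9],0],
    [[0,-148.4,15.9],0],
  ],
)

```text
clock: 38.3
eef_pos: [0.4789, -0.2231, 0.2442]
tool_rot: [0.707, 0.707, -0.001, -0.002]
ft_force: [-3.4, 3.3, 5.5]
grip_width: 0.0078
grasp_force: 62.2
```

>>> step_arm(
  rows=[
    [[0,-6.6,4],0],
    [[0,-13.1,8],0],
    [[0,-25.5,17],0],
    [[0,-37.2,26.9],0],
    [[0,-48,37.8],0],
    [[0,-57.9,49.5],0],
    [[0,-66.9,61.9],0],
    [[0,-74.8,75],0],
    [[0,-81.7,88.7],0],
    [[0,-84.7,95.7],0],
    [[0,-87.4,102.9],0],
    [[0,-87.4,102.9],0],
  ],
)

```text
clock: 39.8
eef_pos: [0.3939, -0.2226, 0.1405]
tool_rot: [0.706, 0.708, 0.001, -0.002]
ft_force: [3.6, 4.4, -3.3]
grip_width: 0.0079
grasp_force: 64.4
```

```bash
python3 -c "
from h import *
st()"
```

```text
t 39.8 p [ 0.3939 -0.2226  0.1405] R
 [[-0.002  1.    -0.   ]
 [ 1.     0.002  0.004]
 [ 0.004 -0.    -1.   ]] F [ 3.6  4.4 -3.3] w 0.0079 g 64.4
```

>>> step_arm(
  rows=[
    [[0,-1.5,4],0],
    [[0,-2.7,8],0],
    [[0,-3.8,11.5],0],
    [[0,-4.5,14.5],0],
    [[0,-4.7,16],0],
    [[0,-4.7,16],0],
  ],
)

```text
clock: 40.55
eef_pos: [0.3895, -0.2226, 0.1262]
tool_rot: [0.706, 0.708, 0.002, -0.001]
ft_force: [-0.4, 7.8, 8.7]
grip_width: 0.0076
grasp_force: 65.6
```

>>> step_arm(
  rows=[
    [[0,0,1],0],
    [[0,0,1],0],
  ],
)

```text
clock: 40.8
eef_pos: [0.3895, -0.2226, 0.126]
tool_rot: [0.706, 0.708, 0.002, -0.001]
ft_force: [-2.3, 8.8, 15.9]
grip_width: 0.0075
grasp_force: 66.5
```

Resistance shows the hood has reached its closed stop. I'll release the bar and back off straight up.

>>> step_arm(
  rows=[
    [[0,0,0],0],
    [[0,0,0],0],
    [[0,0,0],0],
    [[0,0,0],0],
    [[0,0,-20],0],
    [[0,0,-70],0],
    [[0,0,-130],0],
    [[0,-30,-150],0],
    [[0,-60,-150],0],
    [[0,-60,-150],0],
    [[0,-60,-150],0],
  ],
  claw=0.3,
)

```text
clock: 42.18
eef_pos: [0.3294, -0.2244, 0.2747]
tool_rot: [0.707, 0.707, 0.0, 0.0]
ft_force: [-0.5, 0.1, -0.1]
grip_width: 0.0298
grasp_force: 0.0
```

```bash
python3 meas.py l
python3 - <<'E'
from h import *
for n in('scene','top'):
    w=np.load(f'l{n}.npy')
    t=w[(w[...,0]>.43)&(w[...,0]<.57)&(w[...,1]>-.3)&(w[...,1]<-.14)&(w[...,2]>.085)&(w[...,2]<.12)]
    A=np.c_[t[:,0]-.575,np.ones(len(t))]; print(n,'roof slope',np.linalg.lstsq(A,t[:,2],rcond=None)[0].round(4))
    for c in((.498,.0015),(.5005,-.0585)):
        t=w[(np.hypot(w[...,0]-c[0],w[...,1]-c[1])<.03)&(w[...,2]>.107)&(w[...,2]<.14)]; print(n,c,len(t),t.mean(0).round(4) if len(t) else '',t[:,2].max() if len(t) else '')
    f=w[(w[...,0]>.45)&(w[...,0]<.6)&(w[...,1]>-.075)&(w[...,1]<.02)&(w[...,2]>.035)&(w[...,2]<.054)]
    A=np.c_[f[:,0]-.5,f[:,1]+.025,np.ones(len(f))]; s=np.linalg.lstsq(A,f[:,2],rcond=None)[0]; print(n,len(f),'floor',s.round(4))
    q=w[(w[...,2]>.112)&(w[...,2]<.125)&(w[...,0]<.635)&(w[...,0]>.6)&(w[...,1]>-.1)&(w[...,1]<.06)]; print('plate top',np.percentile(q,[2,50,98],0).round(4).tolist())
E
```

```text
t 42.17 p [ 0.3294 -0.2244  0.2747] R
 [[-0.001  1.     0.001]
 [ 1.     0.001 -0.   ]
 [-0.     0.001 -1.   ]] F [-0.5  0.1 -0.1] w 0.0298 g 0.0
scene roof slope [-0.0002  0.0959]
scene (0.498, 0.0015) 74 [0.5032 0.0014 0.1121] 0.11931548666580027
scene (0.5005, -0.0585) 77 [ 0.5041 -0.0565  0.1121] 0.11883531493042698
scene 158 floor [ 0.0095 -0.0062  0.0471]
plate top [[0.6216, -0.0686, 0.1146], [0.6289, -0.0264, 0.1201], [0.6344, 0.0167, 0.1248]]
top roof slope [0.0017 0.0957]
top (0.498, 0.0015) 111 [0.4981 0.0014 0.1126] 0.12163684846423395
top (0.5005, -0.0585) 114 [ 0.4988 -0.0577  0.1124] 0.11981879565890075
top 2026 floor [ 0.0198 -0.0001  0.0461]
plate top [[0.6024, -0.0687, 0.1122], [0.6249, -0.026, 0.1178], [0.6317, 0.0188, 0.1237]]
```

View pics/lscene.png

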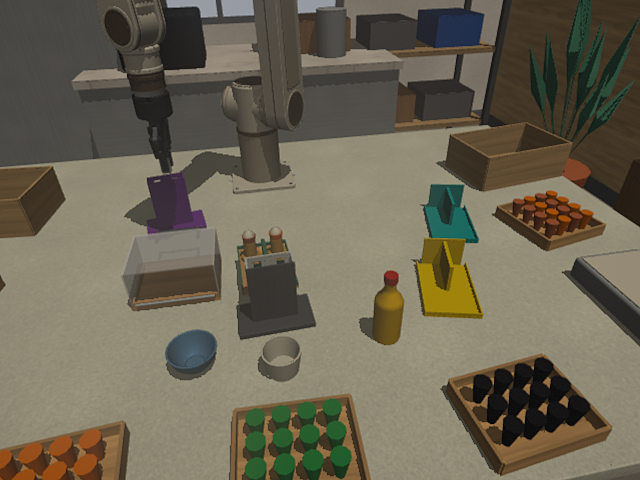

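The hood is closed with its roof level at (172,265). Both cones stand on the hung shelf at (249,240) and (276,236), the bowl, cup and bottle haven't moved, and the robot is clear. Handing in.

```bash
python3 -c "
from h import *
print(bot.job_done())"
```

```text
the job is handed in; nothing more can be done
None
```

I handed the job in at about 42 s: by my last measurements the shelf is fully home on the upright, both cones in the case (there were only two) stand upright on its tray, the hood is closed, and the bowl, bottle and cup haven't moved; the hand-in call gave no verdict.

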